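# Close up the microscope slide case

### The arm

A 6-joint arm with a two-finger parallel gripper is mounted at the origin on the work surface. World frame = base frame: x ahead of the robot, y to its left, z up, the work surface at z = 0. Lengths are in m, angles in rad, forces in N, time in s.
With the tool pointing down it reaches from about 0.35 to 0.875 m from the base axis. Payload 4.2 kg.
Tool frame: the origin (TCP) lies midway between the tips of the shut fingers; the grasp point (between the pads) lies 19 mm behind it; z points along the fingers, y is the direction in which the jaws open and shut (so a half turn about z gives the same grasp; the last joint's range is limited). The gripper opens to 87 mm and grips with 3 to 60 N. Pads are 19 mm wide; open, the fingers measure 117 mm over their backs; the gripper's body (75 mm by 190 mm) begins 51 mm behind the grasp point.
Start: joints at [1.579, 0.385, 0.008, 0, -1.194, -0.259], TCP at [0.155, 0.605, 0.223] pointing down, gripper open.
Joint ranges: [-3.14, 3.14], [-1.21, 2.06], [-1.07, 1.41], [-3.16, 2.05], [-2.99, -0.16], [-3.1, 3.1]. Speed limits (rad/s): [2.79, 2.79, 3.14, 3.14, 3.14, 3.14].

### API

Orientations are given as [roll, pitch, yaw] about the fixed x, y, z axes, in that order (R = Rz(yaw) Ry(pitch) Rx(roll)).
In Python, from station import monitor, imaging, bot gives the robot as it stands. The module is installed in compiled form; this text tells all that it offers.
- The arm moves only by the tool apply_moves, never from a script. Its argument "increments" is a list that holds one entry, the list of rows, each a list of 6 numbers: the shift along the world's x, y, z each as a share of 400 mm, from -1 to 1, then the turn, a rotation vector about the world's x, y, z each as a share of 360 degrees, from -1 to 1. In form: [[[x, y, z, ax, ay, az], ...]]. A call has 1 to 12 rows; each row shifts and turns the commanded pose from where the row before left it; what a row does not reach is not made up. A row lasts 1/10 s, in which the tool goes at most 50 mm and 8.59 degrees, less where a joint would pass 70% of its speed; a pose out of reach is approached as far as the arm can. A call with a number of a shift or a turn outside -1 to 1 is refused whole. A call with a gripper value outside its range is refused whole. "fingers" is the opening, from 0 (shut) to 1 (fully open), set as the call begins (left out, the last holds). The fingers move at their own pace and stop on an object; the grip force is fixed at half the most. Time passes only in rows, so rows that do not move let the fingers close. It gives the time, the measured TCP pose, the force and the opening at its end, in the units of the state.
- monitor.read_state(): the state, without advancing time (a new reading comes with each control period).
- imaging.camera(name): name is "side" or "top"; returns the picture (480x640x3 uint8, red, green, blue); there is no depth.
- imaging.calibration(name): a dict with "intrinsics" (3x3 intrinsics, pixels), "origin" and "rotation" of the camera in the world. Camera axes: x right, y up, looking along -z (the intrinsics and any distortion apply to the point x, -y, -z); pixel columns grow to the right and rows downward; lengths in m; the calibration is good to about 2 mm. A picture is of the moment at which its call begins. calibration takes no time and is no camera call.
- bot.hand_in(): hands the job in, once; it reports no verdict.
The state is a dict: "clock": time; "joint_pos": joint angles; "qd": joint speeds; "effort": joint torques, N m; "ee_pos": TCP position; "eef_rot": TCP orientation; "wrist_force": force on the tool from outside, world axes, zero at the start; "moment": the same for the moment, N m; "finger_gap": opening from 0.0 (shut) to 1.0 (fully open).
Only numpy, scipy, OpenCV 4.12 (cv2) and the standard library are available. Lean on these libraries where they do the work, as an engineer would, in place of code of your own. Each camera call takes 0.05 s, during which the arm holds its last target.

### The job

Put the microscope slides away: push the case's upright inner flap all the way down flat over the slides first, and only then push the open lid over and fully shut. The case stays standing where it is on the bench, neither lifted nor shoved along, and everything standing around it stays undisturbed.

Things in the scene. Friction and masses are not known exactly. Their poses are not given: they have to be found in the camera images.
- case: grey plastic slide case, loose on the bench, 2.6 kg or a little more or less; tray 220 mm (its x) by 190 mm (its y) by 65 mm high, walls 6 mm. Origin under its centre, z up. Lid hinge along its +y rim, flap hinge along its -y rim, both parallel to its x. The case is turned by up to about 0.55 rad from the world axes
- flap (a joint): angle of the aluminium inner flap (rad): 0 = folded down flat inside the tray, just under the rim, about 1.57 = upright; its largest value is 1.75. It starts near upright. Stiff friction hinge: it stays where it is left and takes about 1 to 1.5 N at the free edge to push
- flap_hinge (a point): middle of the flap's hinge axis, 83 mm from the case centre to its -y, 53 mm above the bench
- flap_edge (a point): middle of the flap's free edge on its outer face (the face that looks to the case's -y when upright and up when folded). The flap is a plate 200 mm along the hinge and 5 mm thick that reaches 116 mm from its hinge axis, which lies at mid-thickness (2.5 mm under the outer face). It folds from upright towards the case's +y and down
- lid (a joint): angle of the lid (rad): 0 = shut, lying on the tray's rim, about 1.57 = upright; its largest value is 2.0. It starts between upright and leaning a little outwards. Stiff friction hinge: it stays where it is left and must be pushed all the way; about 2 to 3 N at its free edge
- lid_hinge (a point): middle of the lid's hinge axis, 95 mm from the case centre to its +y, 65 mm above the bench (level with the rim); the axis lies in the lid's inner face
- lid_edge (a point): middle of the lid's free edge on its outer face (the face that looks to the case's +y when upright and up when shut). The lid is a grey plate 220 mm along the hinge, 190 mm from hinge to free edge and 14 mm thick, rubber-lined inside. It swings from upright towards the case's -y and down
- tiprack: blue pipette-tip rack, 125 x 85 x 60 mm high with the tips, beyond the case; bystander, origin under its centre
- oil: small amber dropper bottle, 28 mm across, 62 mm high, just outside the lid-hinge side of the case near one of its corners; bystander, origin under its centre
- wash: white plastic bottle, 50 mm across, 180 mm high, just outside the lid-hinge side of the case near the other corner; bystander, origin under its centre
- objective: steel microscope objective standing on end, 25 mm across, 44 mm high, just outside the flap side of the case near one of its corners; bystander, origin under its centre
- stain: amber glass stain bottle, 44 mm across, 160 mm high, just outside the flap side of the case near the other corner; bystander, origin under its centre
- beaker: glass beaker, 70 mm across, 85 mm high, beyond the case; bystander, origin under its centre
- slips: cardboard cover-slip box, 80 x 55 x 30 mm high, beyond the case; bystander, origin under its centre
- forceps: steel forceps lying flat, 110 mm long, 6 mm high, beyond the case; bystander, origin under its centre

How it is judged:
By the outcome, as a careful person would: the job done as asked, in the order asked, and still so for the second after the job is handed in, with the robot touching nothing.
It also fails if it takes over 54 s, if anything falls off the work surface, if the arm or the gripper's body presses on something with over 40 N, if the wrist force passes 120 N, or if a joint passes its speed limit or range.

## Working session

There is one attempt and no reset: what is moved stays moved. The work goes in short steps, Python scripts to look and compute and a tool call to move; the robot and the scene stay as the last step left them, time stands still between calls to the robot, and variables do not carry over. Pictures are saved under pics/ and viewed, and the job is handed in when it is done.

Besides the shell and the picture viewer there is one more tool, called as name(argument=value, ...) on one line, values as JSON. apply_moves: Moves the arm, as the interface text tells. Its arguments: {"type":"object","properties":{"increments":{"type":"array"},"fingers":{"type":"number"}},"required":["increments"]}

```bash
mkdir -p pics
python3 - <<'E'
from station import monitor, imaging, bot
import cv2
for n in("side","top"):
    im=imaging.camera(n); cv2.imwrite(f"pics/{n}0.png",im[:,:,::-1])
    print(n,imaging.calibration(n))
print(monitor.read_state())
E
```

```text
side {'intrinsics': array([[568.94706133,   0.        , 307.75259131],
       [  0.        , 568.94706133, 235.3774701 ],
       [  0.        ,   0.        ,   1.        ]]), 'origin': array([1.05760063, 0.32990568, 0.91649442]), 'rotation': array([0.58103099, 0.0145266 , 2.05891982])}
top {'intrinsics': array([[517.44455038,   0.        , 319.96571053],
       [  0.        , 517.44455038, 239.95959426],
       [  0.        ,   0.        ,   1.        ]]), 'origin': array([0.38493609, 0.06060346, 1.13639832]), 'rotation': array([ 0.18478598, -0.02040009, -1.55571273])}
{'clock': 0.1, 'joint_pos': array([ 1.57861072e+00,  3.85449933e-01,  6.75931140e-03, -4.43392460e-04,
       -1.19401889e+00, -2.58607592e-01]), 'qd': array([ 0.00040389, -0.00217277,  0.00303318,  0.0030645 , -0.00085585,
       -0.00016593]), 'effort': array([ 3.82592734e-04, -3.91692638e+01,  1.87932962e+01,  4.23185349e+00,
        1.33949745e-02, -7.17099101e-05]), 'ee_pos': array([0.15495132, 0.60492097, 0.22158446]), 'eef_rot': array([ 3.13963770e+00, -9.09964077e-05, -2.50956640e-01]), 'wrist_force': array([-0.57308226,  0.03367592, -0.50599606]), 'moment': array([0.03663973, 0.03316791, 0.03113048]), 'finger_gap': 1.0034164390543148}
```

View pics/side0.png

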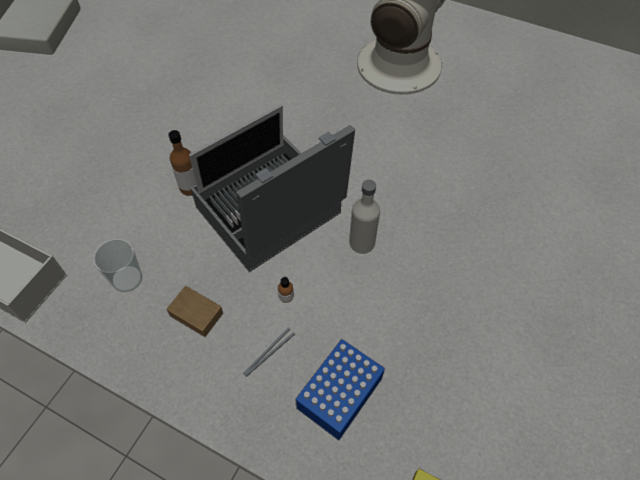

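View pics/top0.png

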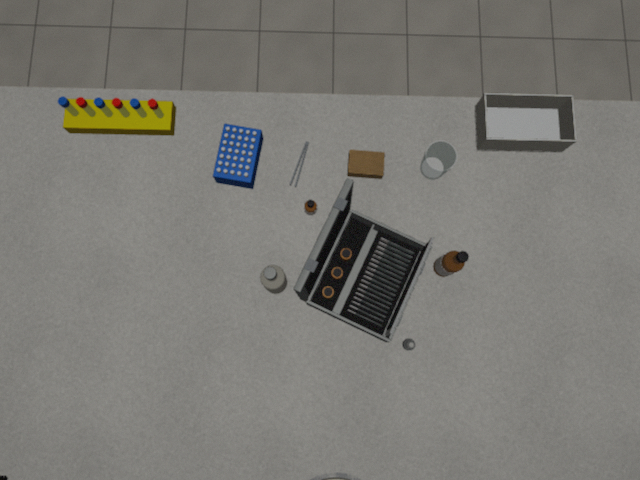

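```bash
cat > h.py <<'E'
import numpy as np, cv2
from scipy.spatial.transform import Rotation as R
from station import monitor, imaging, bot
C={n:imaging.calibration(n) for n in("side","top")}
def rot(n): return R.from_euler('xyz',C[n]['rotation']).as_matrix()
def ray(n,u,v):
    K=C[n]['intrinsics']; d=np.linalg.inv(K)@[u,v,1]; d=np.array([d[0],-d[1],-d[2]])
    return C[n]['origin'],rot(n)@d
def onz(n,u,v,z):
    o,d=ray(n,u,v); return o+d*(z-o[2])/d[2]
def proj(n,p):
    q=rot(n).T@(np.asarray(p,float)-C[n]['origin']); q=np.array([q[0],-q[1],-q[2]]); q=C[n]['intrinsics']@q; return q[:2]/q[2]
def tri(a,b):
    o1,d1=ray("side",*a);o2,d2=ray("top",*b)
    s=np.linalg.lstsq(np.c_[d1,-d2],o2-o1,rcond=None)[0]
    p,q=o1+s[0]*d1,o2+s[1]*d2; return (p+q)/2,np.linalg.norm(p-q)
E
python3 - <<'E'
from h import *
im=cv2.imread("pics/top0.png")[165:365,250:480]; cv2.imwrite("pics/topz.png",cv2.resize(cv2.convertScaleAbs(im,alpha=1.6),None,fx=3.4,fy=3,interpolation=cv2.INTER_CUBIC)[:600])
im=cv2.imread("pics/side0.png")[95:315,150:400]; cv2.imwrite("pics/sidez.png",cv2.resize(cv2.convertScaleAbs(im,alpha=1.6),None,fx=2.7,fy=2.7,interpolation=cv2.INTER_CUBIC)[:600])
for p in[(308,303),(390,338),(431,240),(352,210)]: print(onz("top",*p,.065))
print(proj("top",[0,0,0]),proj("side",[0,0,0]))
E
```

```text
[0.45305115 0.06441391 0.065     ]
[ 0.38477336 -0.10420008  0.065     ]
[ 0.58990262 -0.19321881  0.065     ]
[ 0.65183321 -0.02557338  0.065     ]
[335.58156396 530.64777832] [398.83045942  64.52040601]
```

View pics/topz.png

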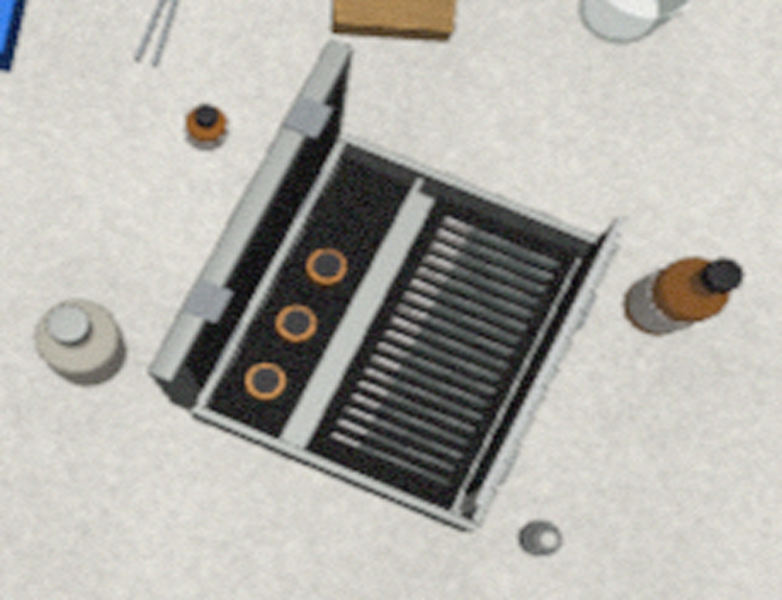

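View pics/sidez.png

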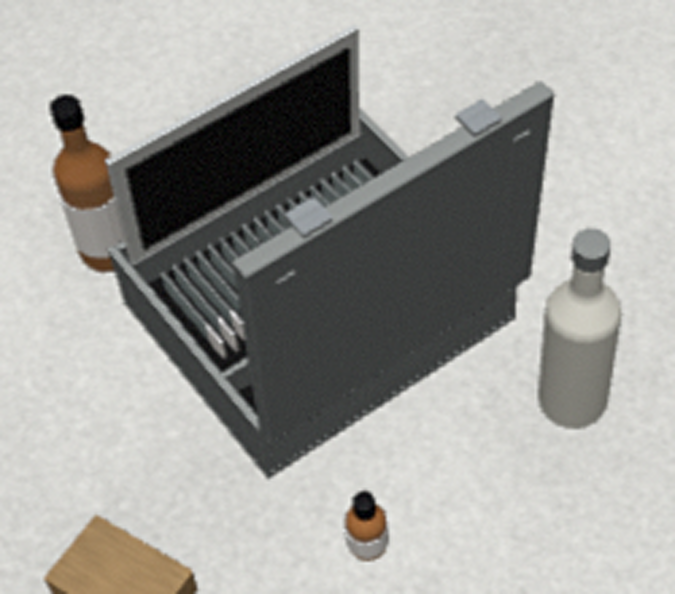

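```bash
cat >> h.py <<'E'
c0=None
def W(c,p): # case->world
    x,y,a=c; p=np.asarray(p,float); ca,sa=np.cos(a),np.sin(a)
    return np.array([x+ca*p[0]-sa*p[1],y+sa*p[0]+ca*p[1],p[2]])
from scipy.optimize import least_squares
E
python3 - <<'E'
from h import *
obs=[("top",308.8,302.3,-.11,.095,.065),("top",389.7,339.5,-.11,-.095,.065),("top",429.4,243.3,.11,-.095,.065),
("side",250,270.9,.11,.095,0),("side",340.7,212.4,-.11,.095,0),("side",195.2,207.2,.11,-.095,0)]
f=lambda c:np.ravel([proj(o[0],W(c,o[3:]))-o[1:3] for o in obs])
s=least_squares(f,[.52,-.06,-.4],loss='soft_l1'); print(s.x,f(s.x).reshape(-1,2).round(1))
c=s.x
# lid top corners, tri
sz=lambda u,v:(u/2.7+150,v/2.7+95); tz=lambda u,v:(u/3.4+250,v/3+165)
# outer-face free edge corners: near (side 553,95 ; top 150,372), far (side 243,275; top 330,42)
def inv(p):
    d=p[:2]-c[:2];a=c[2];return np.round([np.cos(a)*d[0]+np.sin(a)*d[1],-np.sin(a)*d[0]+np.cos(a)*d[1],p[2]],3)
for a,b in[((553,93),(150,370)),((243,272),(330,42)),((358,30),(0,0)),]:
    if b!=(0,0):
        p,e=tri(sz(*a),tz(*b)); print("lid",p.round(3),e.round(4),inv(p))
# flap top corners
for a,b in[((357,30),(473,525)),((110,160),(618,220))]:
    p,e=tri(sz(*a),tz(*b)); print("flap",p.round(3),e.round(4),inv(p))
# bystanders
for n,a,z in[("stain",(102,265),0),("oil",(366,553),0),("wash",(574,415),0)]: 
    p=onz("side",*sz(*a),z);print(n,p.round(3),inv(p))
for n,a,z in[("obj",(545,537),.044),("stain cap",(722,275),.16),("wash cap",(68,325),.18),("oil cap",(206,116),.062)]:
    p=onz("top",*tz(*a),z);print(n,p.round(3),inv(p))
E
```

```text
[ 0.51744126 -0.06245472 -0.40954237] [[-2.8  0. ]
 [ 1.1  1.5]
 [ 1.8  1.1]
 [ 0.1  2.8]
 [ 0.1  0.1]
 [-0.3  1.9]]
lid [0.465 0.088 0.253] 0.0012 [-0.108  0.118  0.253]
lid [ 0.662 -0.002  0.254] 0.002 [0.108 0.113 0.254]
flap [ 0.382 -0.092  0.152] 0.0066 [-0.112 -0.081  0.152]
flap [ 0.573 -0.17   0.168] 0.0001 [ 0.094 -0.077  0.168]
stain [ 0.554 -0.229  0.   ] [ 0.1   -0.138  0.   ]
oil [0.673 0.065 0.   ] [0.092 0.179 0.   ]
wash [0.511 0.142 0.   ] [-0.087  0.185  0.   ]
obj [ 0.373 -0.15   0.044] [-0.098 -0.137  0.044]
stain cap [ 0.54 -0.23  0.16] [ 0.088 -0.145  0.16 ]
wash cap [0.499 0.136 0.18 ] [-0.095  0.174  0.18 ]
oil cap [0.665 0.063 0.062] [0.085 0.174 0.062]
```

apply_moves(increments=[[[0.0875,-0.04,0.06,0,0,-0.02],[0.0875,-0.04,0.06,0,0,-0.02],[0.0875,-0.06,0.06,0,0,-0.02],[0.0875,-0.06,0.05,0,0,-0.02],[0.0875,-0.06,0.04,0,0,-0.02],[0.0875,-0.06,0,0,0,-0.02],[0.0875,-0.06,0,0,0,-0.02],[0,0,0,0,0,0]]], fingers=0)

```text
clock: 0.9
ee_pos: [0.4032, 0.4505, 0.3301]
eef_rot: [3.141, -0.001, -1.138]
wrist_force: [0.1, -0.2, -0.2]
finger_gap: 0.355
```

apply_moves(increments=[[[0.012,-0.12,0,0,0,-0.0112],[0.012,-0.12,0,0,0,-0.0112],[0.012,-0.12,0,0,0,-0.0112],[0.012,-0.12,0,0,0,-0.0112],[0.012,-0.12,0,0,0,-0.0112],[0.012,-0.12,0,0,0,-0.0112],[0.012,-0.12,0,0,0,-0.0112],[0.012,-0.12,0,0,0,-0.0112],[0.012,-0.12,0,0,0,-0.0112],[0.012,-0.12,0,0,0,-0.0112],[0.012,-0.12,0,0,0,-0.0112],[0.012,-0.12,0,0,0,-0.0112]]])

```text
clock: 2.1
ee_pos: [0.4573, -0.124, 0.3305]
eef_rot: [3.142, 0.0, -1.976]
wrist_force: [1.4, 1.0, 0.4]
finger_gap: 0.006
```

apply_moves(increments=[[[0.008,-0.07,0,0,0,0],[0.008,-0.06,0,0,0,0],[0,0,0,0,0,0],[0,0,0,0,0,0]]])

```text
clock: 2.5
ee_pos: [0.4639, -0.1744, 0.3299]
eef_rot: [3.14, -0.0, -1.975]
wrist_force: [0.4, -0.0, 0.5]
finger_gap: 0.011
```

Run:
```python
from h import *
for n in("side","top"): cv2.imwrite(f"pics/{n}1.png",imaging.camera(n)[:,:,::-1])
s=monitor.read_state(); print(s['clock'],s['ee_pos'],s['eef_rot'],s['joint_pos'])
```

```text
2.6 [ 0.46397238 -0.17367812  0.33040269] [ 3.14119007e+00  2.18366276e-04 -1.97363451e+00] [-2.99790325e-02  9.94524543e-02 -1.05362150e-01 -3.57464277e-04
 -1.36627711e+00 -3.72786458e-01]
```

View pics/side1.png

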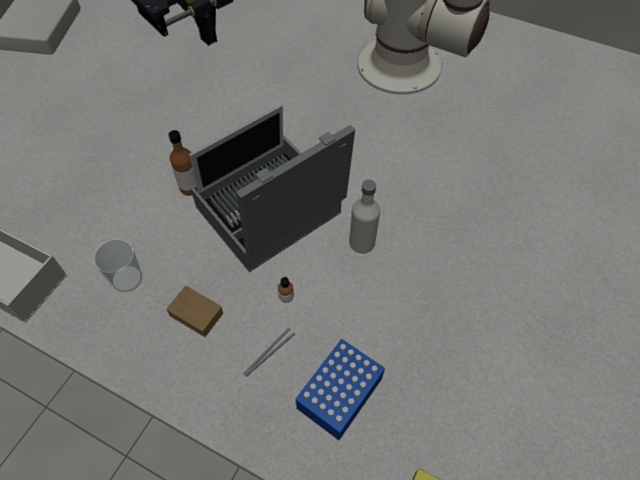

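View pics/top1.png

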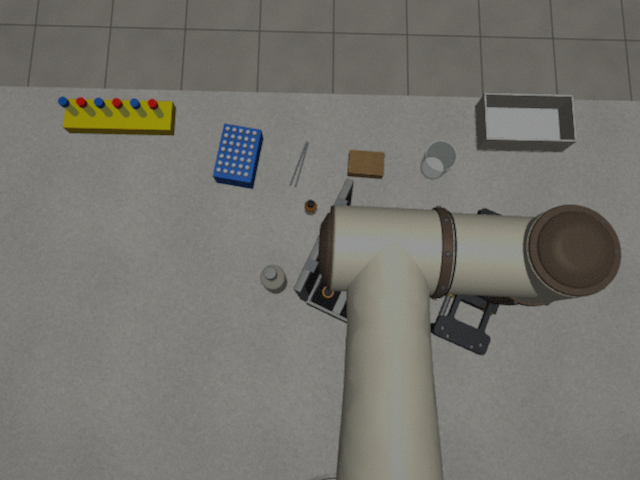

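Run:
```python
from h import *
for z in(.33,.4,.5,.55,.6,.65,.7,.75): print(z,proj("top",[.464,-.174,z]).round(), "r50px",517*.05/(1.136-z))
```

```text
0.33 [460. 288.] r50px 32.07196029776676
0.4 [474. 283.] r50px 35.12228260869566
0.5 [499. 275.] r50px 40.64465408805032
0.55 [515. 270.] r50px 44.11262798634814
0.6 [533. 264.] r50px 48.227611940298516
0.65 [555. 257.] r50px 53.18930041152265
0.7 [582. 248.] r50px 59.28899082568808
0.75 [616. 237.] r50px 66.96891191709847
```

apply_moves(increments=[[[0,0,-0.08,0,0,0],[0,0,-0.08,0,0,0],[0,0,-0.08,0,0,0],[0,0,-0.08,0,0,0],[0,0,-0.08,0,0,0],[0,0,-0.05,0,0,0],[0,0,0,0,0,0],[0,0,0,0,0,0]]])

```text
clock: 3.4
ee_pos: [0.4647, -0.174, 0.1513]
eef_rot: [-3.141, -0.0, -1.973]
wrist_force: [0.5, -0.2, 0.6]
finger_gap: 0.007
```

Run:
```python
from h import *
for n in("side","top"): cv2.imwrite(f"pics/{n}2.png",imaging.camera(n)[:,:,::-1])
s=monitor.read_state(); print(s['clock'],s['ee_pos'],s['eef_rot'],s['joint_pos'],s['wrist_force'])
```

```text
3.5 [ 0.46535333 -0.17425647  0.15224215] [-3.13830439e+00  8.31231717e-04 -1.97363030e+00] [-3.06172758e-02  2.33633326e-01 -4.05246066e-01  5.26466341e-04
 -9.28551605e-01 -3.72532710e-01] [4.47642370e-01 1.98444584e-04 9.53666961e-01]
```

View pics/side2.png

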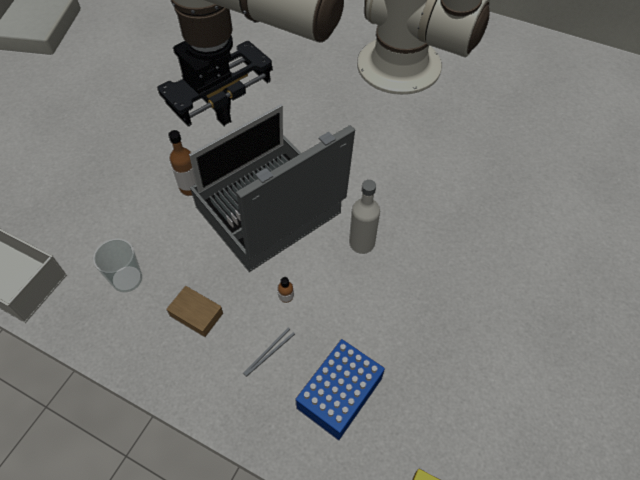

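View pics/top2.png

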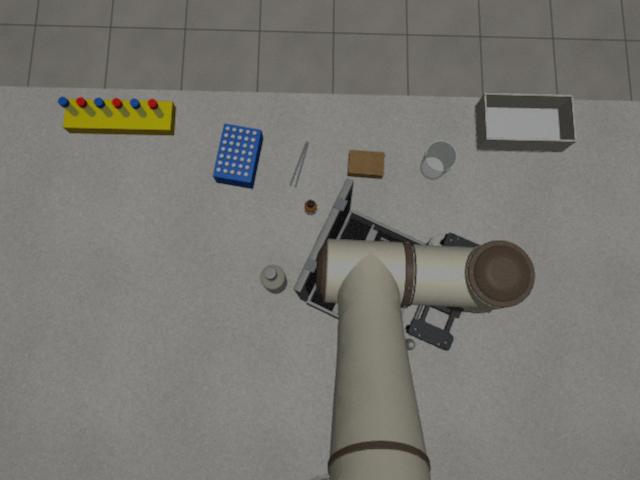

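```bash
python3 - <<'E'
from h import *
print(tri((330,8),(321,271)))
o,d=ray("side",318,39)
for x in(.42,.44,.465,.49): print(x,o+d*(x-o[0])/d[0])
for L in (.18,.2,.22):
  for z in(.35,.4,.45): print(L,z,proj("side",[.465+.03*L,-.174+L,z]).round(),proj("top",[.465+.03*L,-.174+L,z]).round())
o,d=ray("side",258,25)
for x in(.42,.44,.465,.49): print(x,o+d*(x-o[0])/d[0])
E
python3 -c "
import cv2
im=cv2.imread('pics/side2.png')[0:160,140:380];cv2.imwrite('pics/s2z.png',cv2.resize(im,None,fx=3.3,fy=3.3))"
```

```text
(array([0.47063909, 0.04525922, 0.46071591]), np.float64(0.003225265948723825))
0.42 [ 4.20000000e-01 -2.80604024e-04  3.62071169e-01]
0.44 [0.44       0.01007655 0.37946209]
0.465 [0.465      0.02302298 0.40120075]
0.49 [0.49       0.03596942 0.42293941]
0.18 0.35 [306.  67.] [346. 280.]
0.18 0.4 [305.  38.] [349. 277.]
0.18 0.45 [305.   7.] [351. 272.]
0.2 0.35 [318.  71.] [333. 280.]
0.2 0.4 [318.  43.] [335. 276.]
0.2 0.45 [318.  11.] [336. 272.]
0.22 0.35 [330.  76.] [320. 279.]
0.22 0.4 [331.  47.] [321. 275.]
0.22 0.45 [331.  16.] [321. 271.]
0.42 [ 0.42       -0.10656136  0.35125444]
0.44 [ 0.44       -0.09287043  0.36898466]
0.465 [ 0.465      -0.07575678  0.39114744]
0.49 [ 0.49       -0.05864313  0.41331022]
```

View pics/s2z.png

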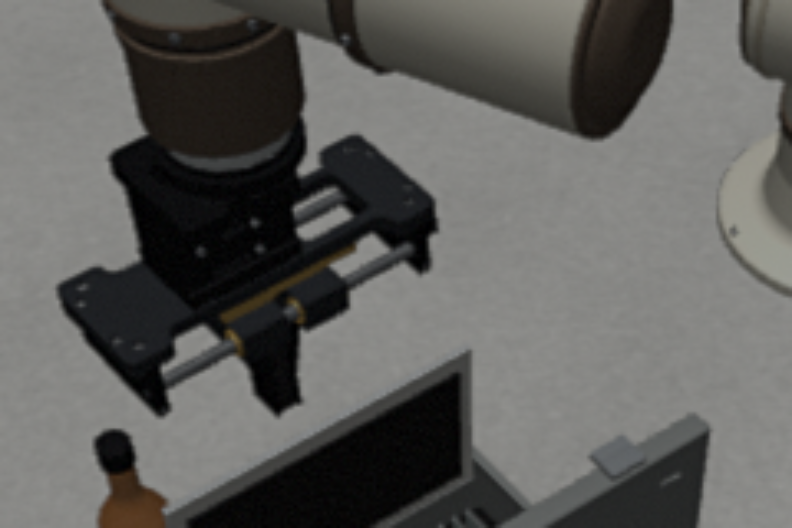

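Run:
```python
from h import *
c=(.517,-.062,-.41); r=.1
p0=np.array([.4653,-.1743,.1522]); cur=p0.copy()
for i,phi in enumerate(np.r_[1.57,np.arange(1.45,-.01,-.145)]):
    y=-.083+r*np.cos(phi)-.0025*np.sin(phi)-.0095; z=.053+r*np.sin(phi)+.0025*np.cos(phi)
    w=W(c,[0,y,z]); d=np.round((w-cur)/.4,3); cur=cur+d*.4; print(round(phi,2),round(y,3),round(z,4),d.tolist())
```

```text
1.57 -0.095 0.153 [0.035, 0.063, 0.002]
1.45 -0.083 0.1526 [0.012, 0.028, -0.001]
1.3 -0.069 0.1501 [0.014, 0.032, -0.006]
1.16 -0.055 0.1457 [0.014, 0.032, -0.011]
1.01 -0.042 0.1393 [0.013, 0.03, -0.016]
0.87 -0.03 0.131 [0.011, 0.027, -0.021]
0.72 -0.019 0.1212 [0.011, 0.024, -0.025]
0.58 -0.01 0.1099 [0.009, 0.021, -0.028]
0.43 -0.003 0.0974 [0.007, 0.017, -0.031]
0.29 0.003 0.084 [0.006, 0.013, -0.034]
0.14 0.006 0.0699 [0.003, 0.008, -0.035]
-0.0 0.008 0.0555 [0.002, 0.003, -0.036]
```

apply_moves(increments=[[[0.018,0.032,0,0,0,0],[0.017,0.031,0.002,0,0,0],[0.006,0.014,0,0,0,0],[0.006,0.014,-0.001,0,0,0],[0.007,0.016,-0.003,0,0,0],[0.007,0.016,-0.003,0,0,0],[0.007,0.016,-0.005,0,0,0],[0.007,0.016,-0.006,0,0,0],[0,0,0,0,0,0]]])

```text
clock: 4.4
ee_pos: [0.494, -0.1118, 0.1435]
eef_rot: [3.14, -0.0, -1.974]
wrist_force: [0.6, -0.7, 0.3]
finger_gap: 0.004
```

Run:
```python
from h import *
im=imaging.camera("side")[:,:,::-1]; cv2.imwrite("pics/side3.png",cv2.resize(im[0:270,140:400],None,fx=2.2,fy=2.2))
s=monitor.read_state(); print(s['clock'],s['ee_pos'],s['wrist_force'])
```

```text
4.45 [ 0.49389719 -0.11201258  0.14365966] [0.49952463 0.12933844 0.55215599]
```

View pics/side3.png

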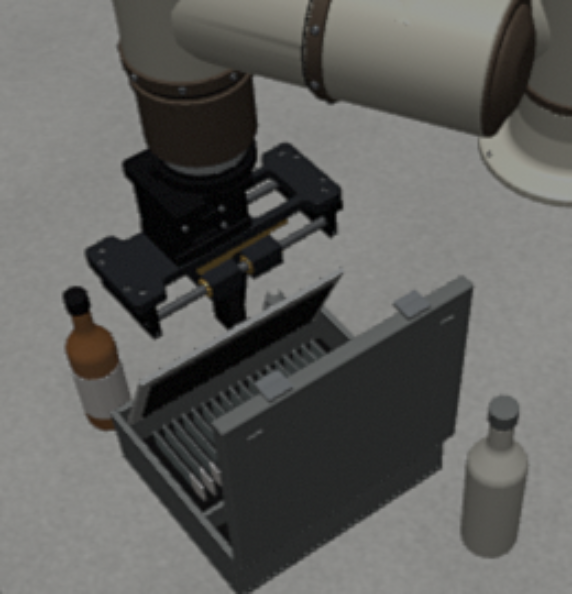

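apply_moves(increments=[[[0.007,0.015,-0.008,0,0,0],[0.006,0.015,-0.008,0,0,0],[0.006,0.014,-0.01,0,0,0],[0.005,0.013,-0.011,0,0,0],[0.006,0.012,-0.012,0,0,0],[0.005,0.012,-0.013,0,0,0],[0.005,0.011,-0.014,0,0,0],[0.004,0.01,-0.014,0,0,0],[0.004,0.009,-0.015,0,0,0],[0.003,0.008,-0.016,0,0,0],[0,0,0,0,0,0]]])

```text
clock: 5.55
ee_pos: [0.5143, -0.0645, 0.0947]
eef_rot: [3.14, -0.0, -1.975]
wrist_force: [-0.3, -0.7, 0.6]
finger_gap: 0.005
```

Run:
```python
from h import *
im=imaging.camera("side")[:,:,::-1]; cv2.imwrite("pics/side4.png",cv2.resize(im[0:270,140:400],None,fx=2.2,fy=2.2))
s=monitor.read_state(); print(s['clock'],s['ee_pos'],s['wrist_force'])
```

```text
5.6 [ 0.51441793 -0.06465364  0.09520611] [0.38625203 0.09537633 0.78054567]
```

View pics/side4.png

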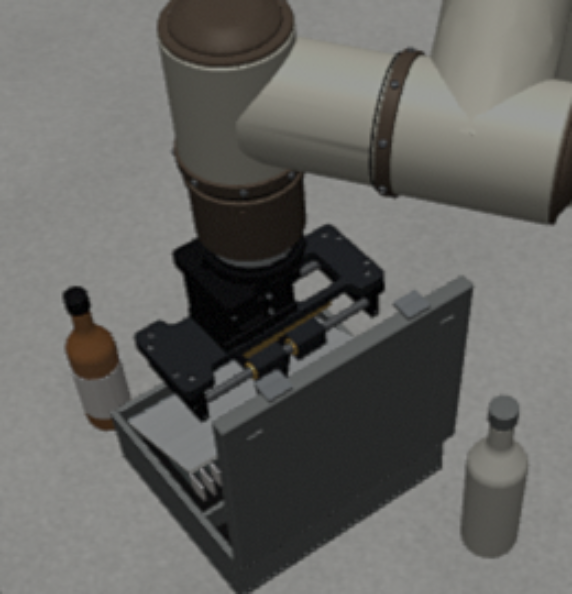

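apply_moves(increments=[[[0.003,0.006,-0.016,0,0,0],[0.002,0.005,-0.016,0,0,0],[0.002,0.004,-0.016,0,0,0],[0.001,0.003,-0.016,0,0,0],[0.001,0.002,-0.016,0,0,0],[0.001,0.001,-0.014,0,0,0],[0,0,0,0,0,0]]])

```text
clock: 6.3
ee_pos: [0.5176, -0.0567, 0.057]
eef_rot: [3.139, -0.001, -1.975]
wrist_force: [0.5, 0.7, 0.7]
finger_gap: 0.007
```

apply_moves(increments=[[[0,0,-0.006,0,0,0],[0,0,0,0,0,0]]])

```text
clock: 6.5
ee_pos: [0.5182, -0.0567, 0.0559]
eef_rot: [3.141, -0.0, -1.975]
wrist_force: [-0.7, 0.1, 2.3]
finger_gap: 0.005
```

apply_moves(increments=[[[0,0,-0.006,0,0,0],[0,0,0,0,0,0],[0,0,0,0,0,0]]])

```text
clock: 6.8
ee_pos: [0.5183, -0.0567, 0.0557]
eef_rot: [-3.141, -0.0, -1.974]
wrist_force: [-5.2, 1.8, 16.9]
finger_gap: 0.007
```

apply_moves(increments=[[[0,0,-0.006,0,0,0],[0,0,0,0,0,0],[0,0,0,0,0,0]]])

```text
clock: 7.1
ee_pos: [0.5184, -0.0567, 0.0554]
eef_rot: [-3.141, -0.001, -1.973]
wrist_force: [-10.2, 3.7, 29.6]
finger_gap: 0.011
```

apply_moves(increments=[[[0,0,0.012,0,0,0],[0,0,0.04,0,0,0],[0,0,0.08,0,0,0],[0,0,0.1,0,0,0],[0,0,0.1,0,0,0],[0,0,0.1,0,0,0],[0,0,0.1,0,0,0],[0,0,0.1,0,0,0],[0,0,0.06,0,0,0],[0,0,0,0,0,0]]])

```text
clock: 8.1
ee_pos: [0.5201, -0.0567, 0.332]
eef_rot: [-3.134, 0.004, -1.975]
wrist_force: [0.8, 0.4, -1.4]
finger_gap: 0.008
```

Run:
```python
from h import *
im=imaging.camera("side")[:,:,::-1]; cv2.imwrite("pics/side5.png",cv2.resize(im[0:320,120:440],None,fx=1.8,fy=1.8))
s=monitor.read_state(); print(s['clock'],s['ee_pos'],s['wrist_force'],s['eef_rot'])
c=(.517,-.062,-.41)
for y,z in((.15,.33),(.15,.215)): print(W(c,[0,y,z]), W(c,[0,y,z])-s['ee_pos'])
r=.155;cur=W(c,[0,.15,.215])
for th in np.r_[1.6,np.arange(1.5,-.01,-.125)]:
    y=.095-r*np.cos(th)+.014*np.sin(th)+.0095; z=.065+r*np.sin(th)+.014*np.cos(th)
    w=W(c,[0,y,z]); d=np.round((w-cur)/.4,3); cur=cur+d*.4; print(round(th,2),round(y,3),round(z,4),d.tolist())
```

```text
8.15 [ 0.51894283 -0.05646511  0.32927846] [ 1.23404532  0.10672179 -0.37452893] [-3.13851353e+00  2.45278402e-03 -1.97512749e+00]
[0.5767914  0.07556812 0.33      ] [0.05784856 0.13203324 0.00072154]
[0.5767914  0.07556812 0.215     ] [ 0.05784856  0.13203324 -0.11427846]
1.6 0.123 0.2195 [-0.027, -0.062, 0.011]
1.5 0.108 0.2206 [-0.015, -0.035, 0.003]
1.38 0.088 0.2198 [-0.02, -0.045, -0.002]
1.25 0.069 0.2165 [-0.019, -0.044, -0.008]
1.12 0.05 0.2109 [-0.018, -0.043, -0.014]
1.0 0.033 0.203 [-0.018, -0.04, -0.02]
0.88 0.016 0.1929 [-0.017, -0.038, -0.025]
0.75 0.001 0.1809 [-0.015, -0.035, -0.03]
0.62 -0.013 0.167 [-0.013, -0.032, -0.035]
0.5 -0.025 0.1516 [-0.012, -0.027, -0.039]
0.38 -0.035 0.1348 [-0.01, -0.022, -0.042]
0.25 -0.042 0.1169 [-0.008, -0.018, -0.044]
0.12 -0.048 0.0982 [-0.005, -0.012, -0.047]
0.0 -0.05 0.079 [-0.003, -0.007, -0.048]
```

View pics/side5.png

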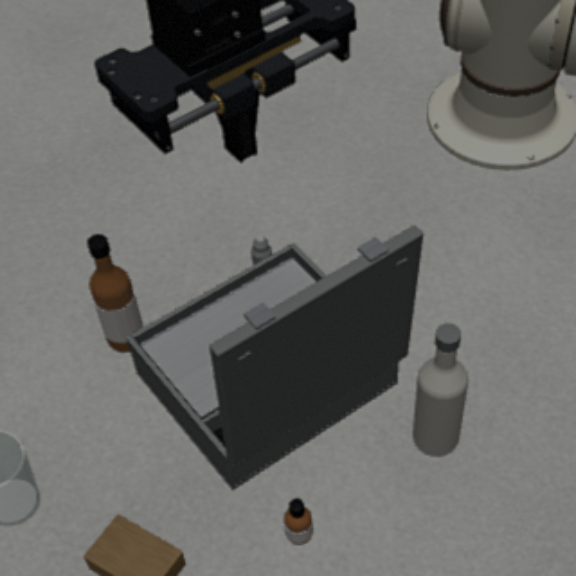

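apply_moves(increments=[[[0.038,0.084,0,0,0,0],[0.038,0.084,0,0,0,0],[0.038,0.084,0,0,0,0],[0.038,0.084,0,0,0,0],[0,0,-0.05,0,0,0],[0,0,-0.08,0,0,0],[0,0,-0.08,0,0,0],[0,0,-0.07,0,0,0],[0,0,0,0,0,0],[0,0,0,0,0,0]]])

```text
clock: 9.15
ee_pos: [0.5791, 0.0775, 0.2151]
eef_rot: [3.141, -0.002, -1.975]
wrist_force: [-1.3, -0.3, 1.0]
finger_gap: 0.003
```

Run:
```python
from h import *
im=imaging.camera("side")[:,:,::-1]; cv2.imwrite("pics/side6.png",cv2.resize(im[0:320,120:440],None,fx=1.8,fy=1.8))
s=monitor.read_state(); print(s['clock'],s['ee_pos'],s['wrist_force'],s['eef_rot'],W((.517,-.062,-.41),[0,.123,.22])-s['ee_pos'])
```

```text
9.2 [0.57989383 0.07779817 0.21653282] [1.46476106 0.97247892 0.14322325] [-3.14043072e+00  1.48794675e-04 -1.97466329e+00] [-0.01386488 -0.02699231  0.00346718]
```

View pics/side6.png

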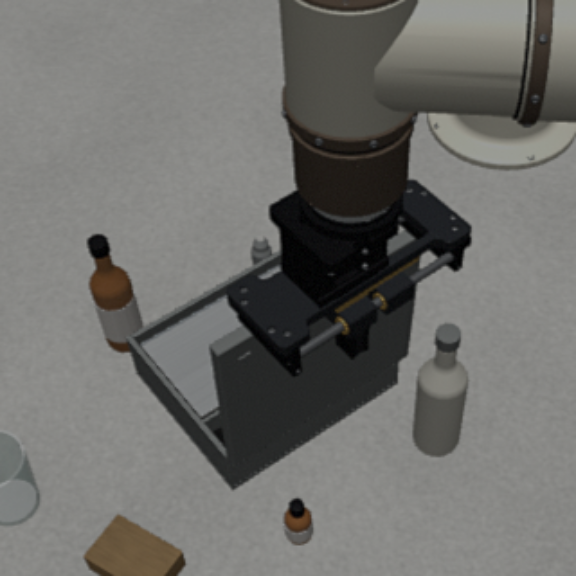

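apply_moves(increments=[[[-0.017,-0.034,0.005,0,0,0],[-0.017,-0.034,0.004,0,0,0],[-0.008,-0.018,0.001,0,0,0],[-0.008,-0.018,0.001,0,0,0],[-0.01,-0.022,-0.001,0,0,0],[-0.01,-0.022,-0.001,0,0,0],[-0.01,-0.022,-0.004,0,0,0],[-0.01,-0.022,-0.004,0,0,0],[-0.009,-0.021,-0.007,0,0,0],[-0.009,-0.021,-0.007,0,0,0],[0,0,0,0,0,0]]])

```text
clock: 10.3
ee_pos: [0.5345, -0.0171, 0.2095]
eef_rot: [3.139, -0.002, -1.976]
wrist_force: [-0.4, -1.5, -0.7]
finger_gap: 0.003
```

Run:
```python
from h import *
im=imaging.camera("side")[:,:,::-1]; cv2.imwrite("pics/side7.png",cv2.resize(im[0:320,120:440],None,fx=1.8,fy=1.8))
s=monitor.read_state(); print(s['clock'],s['ee_pos'],s['wrist_force'],s['eef_rot'],W((.517,-.062,-.41),[0,.05,.2109])-s['ee_pos'])
```

```text
10.35 [ 0.53461715 -0.01668934  0.20947997] [ 0.21236036  0.09707575 -0.00504994] [ 3.13852130e+00 -2.04497785e-03 -1.97611476e+00] [0.00231332 0.00054538 0.00142003]
```

View pics/side7.png

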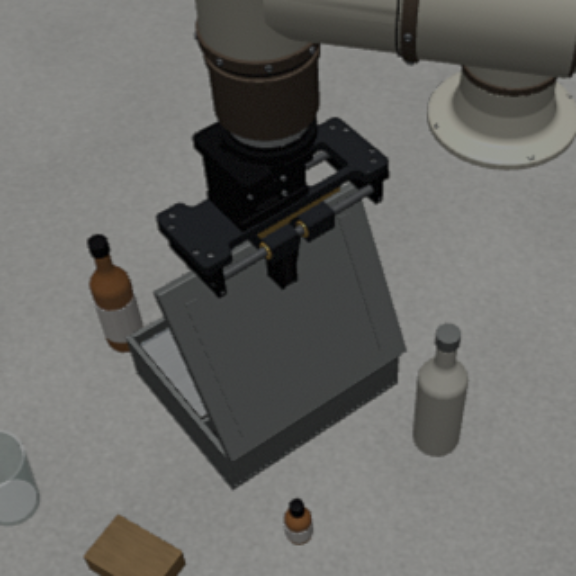

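apply_moves(increments=[[[-0.009,-0.02,-0.01,0,0,0],[-0.009,-0.02,-0.01,0,0,0],[-0.008,-0.019,-0.012,0,0,0],[-0.008,-0.019,-0.013,0,0,0],[-0.007,-0.018,-0.015,0,0,0],[-0.007,-0.017,-0.015,0,0,0],[-0.006,-0.016,-0.017,0,0,0],[-0.006,-0.016,-0.018,0,0,0],[-0.006,-0.014,-0.019,0,0,0],[-0.006,-0.013,-0.02,0,0,0],[0,0,0,0,0,0]]])

```text
clock: 11.45
ee_pos: [0.5063, -0.0853, 0.1495]
eef_rot: [3.14, -0.001, -1.976]
wrist_force: [0.1, 0.2, 0.2]
finger_gap: 0.003
```

Run:
```python
from h import *
im=imaging.camera("side")[:,:,::-1]; cv2.imwrite("pics/side8.png",cv2.resize(im[0:320,120:440],None,fx=1.8,fy=1.8))
s=monitor.read_state(); print(s['clock'],s['ee_pos'],s['wrist_force'],s['eef_rot'],W((.517,-.062,-.41),[0,-.025,.1516])-s['ee_pos'])
```

```text
11.5 [ 0.50696608 -0.08507887  0.15023122] [0.25602918 0.24678569 0.26581719] [ 3.14075104e+00 -8.93606979e-04 -1.97534899e+00] [6.86830635e-05 1.50848423e-04 1.36877522e-03]
```

View pics/side8.png

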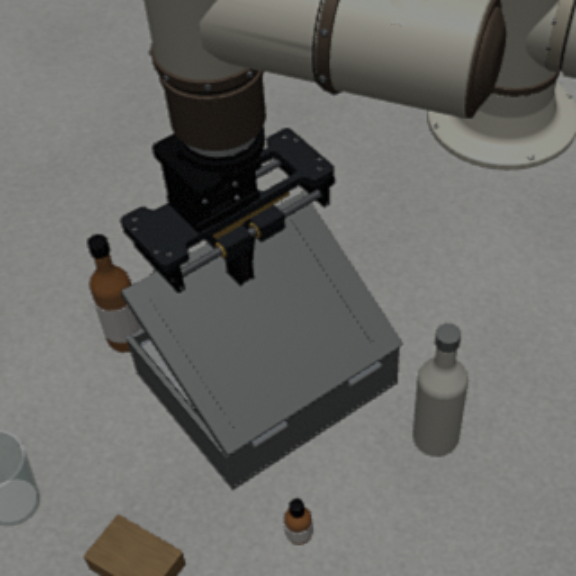

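apply_moves(increments=[[[-0.005,-0.011,-0.021,0,0,0],[-0.005,-0.011,-0.021,0,0,0],[-0.004,-0.009,-0.022,0,0,0],[-0.004,-0.009,-0.022,0,0,0],[-0.003,-0.006,-0.023,0,0,0],[-0.002,-0.006,-0.024,0,0,0],[-0.001,-0.003,-0.02,0,0,0],[0,0,-0.018,0,0,0],[0,0,0,0,0,0]]])

```text
clock: 12.4
ee_pos: [0.4965, -0.1066, 0.0811]
eef_rot: [3.139, -0.001, -1.975]
wrist_force: [-0.6, -0.4, 0.2]
finger_gap: 0.01
```

apply_moves(increments=[[[0,0,-0.008,0,0,0],[0,0,0,0,0,0],[0,0,0,0,0,0]]])

```text
clock: 12.7
ee_pos: [0.4978, -0.1064, 0.0794]
eef_rot: [-3.141, 0.0, -1.975]
wrist_force: [0.0, -0.1, 0.5]
finger_gap: 0.009
```

apply_moves(increments=[[[0,0,-0.006,0,0,0],[0,0,0,0,0,0],[0,0,0,0,0,0]]])

```text
clock: 13.0
ee_pos: [0.4979, -0.1064, 0.0793]
eef_rot: [-3.141, -0.0, -1.974]
wrist_force: [-5.1, 2.3, 14.9]
finger_gap: 0.004
```

apply_moves(increments=[[[0,0,-0.004,0,0,0],[0,0,0,0,0,0],[0,0,0,0,0,0]]])

```text
clock: 13.3
ee_pos: [0.4979, -0.1064, 0.0792]
eef_rot: [-3.14, -0.0, -1.973]
wrist_force: [-7.4, 3.8, 25.3]
finger_gap: 0.001
```

apply_moves(increments=[[[0,0,0.012,0,0,0],[0,0,0.04,0,0,0],[0,0,0.08,0,0,0],[0,0,0.1,0,0,0],[0,0,0.1,0,0,0],[0,0,0.1,0,0,0],[0,0,0.1,0,0,0],[0,0,0.08,0,0,0],[0,0,0,0,0,0],[0,0,0,0,0,0]]])

```text
clock: 14.3
ee_pos: [0.4976, -0.1063, 0.3203]
eef_rot: [-3.141, 0.001, -1.975]
wrist_force: [0.6, 0.4, -0.7]
finger_gap: 0.003
```

Run:
```python
from h import *
im=imaging.camera("side")[:,:,::-1]; cv2.imwrite("pics/side9.png",cv2.resize(im[0:320,120:440],None,fx=1.8,fy=1.8))
s=monitor.read_state(); print(s['clock'],s['ee_pos'],s['wrist_force'])
c=(.517,-.062,-.41)
for p in((.11,.095,0),(-.11,.095,0),(.11,-.095,0),(.11,.095,.079),(-.11,.095,.079),(.11,-.095,.079),(-.11,-.095,.079)):
    print(p,((proj("side",W(c,p))-[120,0])*1.8).round())
```

```text
14.35 [ 0.49707535 -0.1063238   0.31909558] [-0.4580572  -0.70970571 -0.26951051]
(0.11, 0.095, 0) [235. 492.]
(-0.11, 0.095, 0) [398. 382.]
(0.11, -0.095, 0) [135. 376.]
(0.11, 0.095, 0.079) [227. 452.]
(-0.11, 0.095, 0.079) [401. 338.]
(0.11, -0.095, 0.079) [122. 332.]
(-0.11, -0.095, 0.079) [290. 234.]
```

View pics/side9.png

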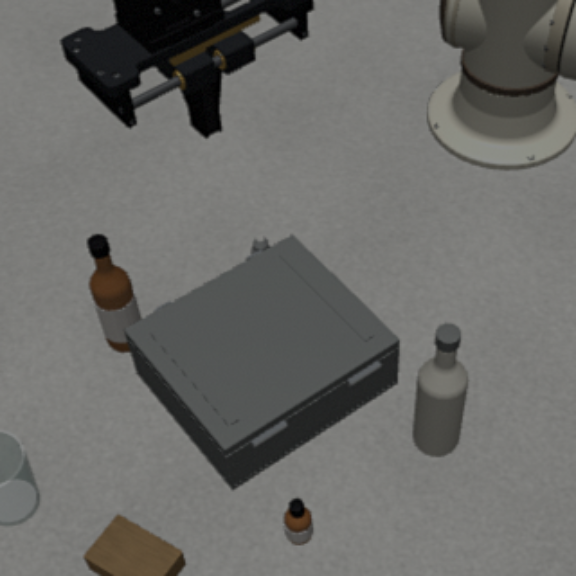

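Run:
```python
from h import *
a=cv2.imread("pics/side0.png"); b=imaging.camera("side")[:,:,::-1]
d=cv2.absdiff(a,b).max(2)
for n,(u0,v0,u1,v1) in dict(stain=(165,128,194,196),wash=(347,178,382,255),oil=(272,273,300,306),beaker=(92,235,145,295),slips=(163,285,225,337),rack=(290,335,388,440),forceps=(240,325,300,380),casebase=(215,245,345,272)).items():
    print(n,(d[v0:v1,u0:u1]>25).sum())
bot.hand_in(); print(monitor.read_state()['clock'])
```

```text
stain 54
wash 17
oil 0
beaker 0
slips 0
rack 0
forceps 0
casebase 68
the job is handed in; nothing more can be done
the job is handed in; nothing more can be done
```

I closed the case in the order you asked: the flap went fully down first, then the lid was pushed over and shut. I handed the job in at about 14.4 s. The hand-in gives no verdict.

- **Flap:** I pushed it down along its arc with the shut fingertips. It came to a firm stop at z = 0.0555 m, which is the height of a flat flap. I pressed to about 30 N there, and the picture taken before touching the lid showed it lying flat.
- **Lid:** I pushed it over from its outer face. It came to a firm stop at z = 0.0792 m, against an expected 0.079 m for shut, pressed to about 25 N. After the arm lifted clear, the picture showed it lying shut on the rim.
- **Case position:** By eye, the case's bottom corners sit at the same pixels in the pictures before and after the lid closed. I did not refit its pose at the end.
- **Bystanders:** Comparing the first and last side pictures, the oil, beaker, slips, rack and forceps showed no changed pixels.
    - **Small differences:** The stain region had 54 changed pixels, the wash region 17, and the strip around the case base 68. I put these down to the lid and shadows in those regions, since the bottles look unmoved.
    - **Not compared:** I left the objective out of this comparison. It is visible standing behind the case in the last picture.

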